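# Check a clamp block's height with a bridge gauge

## Task

Check the height of the aluminium clamp block, the chunky rectangular one on the inspection plate (not the flat strip or the round bar). Pick up the bridge gauge by its black housing and lower it, without dropping it, over the block so that a leg stands on the plate on either side and the sprung foot rests near the middle of the block's top and reads its height. Leave the gauge standing there, without pushing the block out of its place.

Things in the scene. Friction and masses are not known exactly. Their poses are not given: they have to be found in the camera images.
- gauge_grip (a point): Bridge gauge (loose, 0.4 to 0.9 kg): aluminium beam on two legs, black housing on top, 136 mm tall. Point: grip centre in the housing, 112 mm above the legs' soles. z up; x: thin way of the housing (28 mm; 46 mm along y; 84 to 136 mm above the soles); y: leg to leg. Beam 124 mm (y) x 40 mm (x), its top 84, underside 70 mm above the soles. Legs 56 mm along x, 92 mm clear between them.
- gauge_foot (a joint): Height (m) of the gauge's sprung foot above the legs' soles, true to 1 mm. The foot is a 24 mm steel disc on a stem, straight below the grip point. A light spring (0.6 N at 0, 1.8 N at 0.040, less than the gauge's weight) holds it at 0, level with the soles, so it must be carried over the parts; a part beneath pushes it up, to 0.050 at most. Standing over the block it reads 0.040.
- block_top (a point): Clamp block (loose, 0.3 kg): plain aluminium, 60 (x) x 45 (y) x 40 mm tall, two small dark holes in its top. Point: centre of its top face, 40 mm above the plate; z up. With its length along the gauge's x the legs clear it by 23 mm a side. A flat strip (110 x 30 x 12 mm) and a round steel bar lying down (25 mm diameter, 90 mm long) lie 130 mm or more from it, in any order.
- plate: Inspection plate: dark grey slab fixed on the bench, 400 (x) x 760 (y) x 20 mm thick, on which the gauge and parts stand. Origin at the centre of its underside; its top is 20 mm above the origin. It does not move.
Things that resemble listed ones, but are neither listed nor needed, are in the scene too. What is shaped like the part that bears gauge_grip but green is not meant. Of the things shaped like the part that bears block_top, the aluminium one is meant.

How it is judged:
By the outcome, as a careful person would: the job done as asked, in the order asked, and still so for the second after the job is handed in, with the robot touching nothing.
It also fails if it takes over 35 s, if anything falls off the work surface, if the arm or the gripper's body presses on something with over 40 N, if the wrist force passes 120 N, or if a joint passes its speed limit or range.

## Robot

A 7-joint arm with a two-finger parallel gripper is mounted at the origin on the work surface. World frame = base frame: x ahead of the robot, y to its left, z up, the work surface at z = 0. Lengths are in mm, angles in rad, forces in N, time in s.
With the tool pointing down it reaches from about 425 to 925 mm from the base axis. Payload 6.8 kg.
Tool frame: the origin (TCP) lies at the very end of the fingers, on their centre line; the grasp point (between the pads) lies 19 mm behind it (ctrl.hold_point_z is the distance from the TCP to the grasp point, in mm); z points along the fingers, y is the line along which they close (so a half turn about z gives the same grasp; the last joint's range is limited). The gripper opens to 85 mm and grips with 20 to 120 N. Pads are 22 mm wide; open, the fingers measure 114 mm over their backs; the gripper's body (76 mm by 85 mm) begins 54 mm behind the grasp point. The pads swing forward as they close: fully open they stand 13 mm farther back than shut.
Start: joints at [1.011, 0.477, 0.022, 1.555, -0.011, 1.109, -0.083], TCP at [294.706, -607.285, 231.308] pointing down, gripper open.
Joint ranges: [-2.96, 2.96], [-0.34, 2.1], [-1.41, 1.46], [0.24, 2.44], [-1.37, 4.51], [0.17, 1.92], [-2.96, 2.96]. Speed limits (rad/s): [2.39, 2.39, 3.14, 3.14, 3.14, 3.14, 3.14].

## Interface

Orientations are given as a 3x3 rotation matrix whose columns are the frame's x, y, z axes.
In Python, from workcell import ctrl gives the robot as it stands. The module is installed in compiled form; this text tells all that it offers.
- The arm moves only by the tool servo_tool, never from a script. Its argument "moves" is text: rows parted by semicolons, each of 5 numbers parted by spaces: the gripper command: -1 is fully open, 1 is shut, values between are in proportion, then the shift along the tool's x, y, z in m, then the turn about the tool's z in rad. A call has 1 to 5 rows; each row shifts and turns the commanded pose from where the row before left it, along the tool's axes as they then stand; what a row does not reach is not made up. A row lasts 1/10 s, in which the tool goes at most 50 mm and 8.59 degrees, less where a joint would pass 70% of its speed; a pose out of reach is approached as far as the arm can. A call with a gripper value outside its range is refused whole. The fingers move at their own pace and stop on an object; "grip_force" is the grip in N (left out, the last holds). Time passes only in rows, so rows that do not move let the fingers close. It gives the time, the measured TCP pose, the force, the opening and the grip force at its end, in the units of the state.
- ctrl.state(): the state, without advancing time (a new reading comes with each control period).
- ctrl.capture(name): name is "scene" or "top" or "wrist"; returns (picture, depth): 400x640x3 uint8, red, green, blue; 400x640 float32, mm along the optical axis (not along the pixel's ray), 0 where there is no reading.
- ctrl.get_calibration(name): a dict with "K" (3x3 intrinsics, pixels), "eye" and "attitude" of the camera in the world; the wrist camera has in their place "hand_eye" (4x4, takes a point from camera to tool coordinates, whose origin is the TCP and whose axes are the flange's). Camera axes: x right, y up, looking along -z (the intrinsics and any distortion apply to the point x, -y, -z); pixel columns grow to the right and rows downward; lengths in mm; the calibration is good to about 2 mm. The wrist camera is an equidistant fisheye: a pixel r from the principal point sees the ray r / f radians off the axis. A picture is of the moment at which its call begins: read the wrist's pose just before it. get_calibration takes no time and is no camera call.
- ctrl.close_job(): hands the job in; it is judged then, once.
The state is a dict: "t": time; "joints": joint angles; "joint_velocities": joint speeds; "joint_torque": joint torques, N m; "eef_pos": TCP position; "eef_rot": TCP orientation; "ft_force": force on the tool from outside, world axes, zero at the start; "ft_torque": the same for the moment, N m; "opening": finger opening in mm; "gripper_force": force on a finger pad.
Only numpy, scipy, OpenCV 4.12 (cv2) and the standard library are available. Lean on these libraries where they do the work, as an engineer would, in place of code of your own. Each camera call takes 0.05 s, during which the arm holds its last target. There are 200 camera calls.

## Working session

There is one attempt and no reset: what is moved stays moved. The work goes in short steps, Python scripts to look and compute and a tool call to move; the robot and the scene stay as the last step left them, time stands still between calls to the robot, and variables do not carry over. Pictures are saved under pics/ and viewed, at most 10 in all, crops included, and the job is handed in when it is done.

Besides the shell and the picture viewer there is one more tool, called as name(argument=value, ...) on one line, values as JSON. servo_tool: Moves the arm, as the interface text tells. Its arguments: {"type":"object","properties":{"moves":{"type":"string"},"grip_force":{"type":"number"}},"required":["moves"]}

```bash
mkdir -p pics
cat > h.py <<'E'
import numpy as np, cv2
from workcell import ctrl
def snap(n,f):
    s=ctrl.state(); im,d=ctrl.capture(n); cv2.imwrite(f'pics/{f}.png',im[:,:,::-1]); np.save(f'pics/{f}.npy',d); return s,im,d
E
python3 - <<'E'
from h import *
for n in("top","scene"):
    s,im,d=snap(n,n+"0"); c=ctrl.get_calibration(n); print(n,{k:np.round(v,3).tolist() if not isinstance(v,str) else v for k,v in c.items()}, (d>0).mean())
print(s['t'],s['eef_rot'],s['opening'])
c=ctrl.get_calibration("wrist");print(c)
E
```

```text
top {'K': [[476.666, 0.0, 319.613], [0.0, 476.666, 192.243], [0.0, 0.0, 1.0]], 'eye': [196.382, 49.912, 1098.108], 'attitude': [[0.044, 0.974, -0.222], [-0.999, 0.043, -0.01], [-0.0, 0.222, 0.975]]} 0.99615234375
scene {'K': [[442.366, 0.0, 323.241], [0.0, 442.366, 199.17], [0.0, 0.0, 1.0]], 'eye': [753.945, -523.582, 1029.364], 'attitude': [[0.857, -0.422, 0.295], [0.515, 0.702, -0.492], [0.0, 0.573, 0.819]]} 0.9960859375
0.05 [[ 8.99658651e-01  4.36593054e-01 -9.03279681e-04]
 [ 4.36593968e-01 -8.99657313e-01  1.55761547e-03]
 [-1.32598074e-04 -1.79568870e-03 -9.99998379e-01]] 85.42095462797079
{'K': array([[309.70691629,   0.        , 315.68829183],
       [  0.        , 309.70691629, 195.42038138],
       [  0.        ,   0.        ,   1.        ]]), 'hand_eye': array([[-3.39642395e-04,  9.47285151e-01,  3.20391523e-01,
         8.14520791e+01],
       [ 9.99999883e-01,  2.11545590e-04,  4.34619362e-04,
         1.24914821e-01],
       [ 3.43931054e-04,  3.20391634e-01, -9.47285112e-01,
        -1.41268397e+02],
       [ 0.00000000e+00,  0.00000000e+00,  0.00000000e+00,
         1.00000000e+00]])}
```

View pics/top0.png

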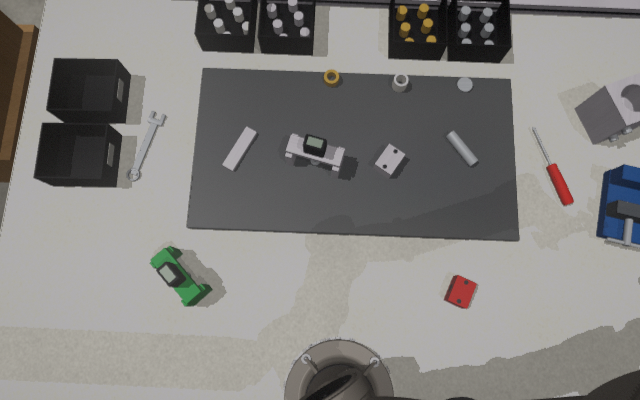

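View pics/scene0.png

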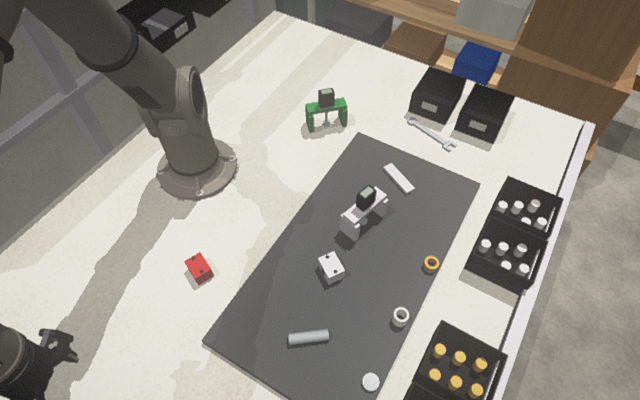

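The top view shows the gauge at about (315,150), the block at (390,159), the strip at (240,148), the bar at (462,148), the green look-alike at (180,275) and the red block at (461,291). Next I'll get metric poses from the depth images.

```bash
cat >> h.py <<'E'
def cloud(n,d):
    c=ctrl.get_calibration(n);K=c['K'];v,u=np.mgrid[:400,:640]
    p=np.stack([(u-K[0,2])/K[0,0]*d,-(v-K[1,2])/K[1,1]*d,-d],-1)
    return p@np.array(c['attitude']).T+c['eye']
def rect(P):
    (c,s,a)=cv2.minAreaRect(P[:,:2].astype(np.float32)); return np.round(c,1),np.round(s,1),round(a,1)
E
python3 - <<'E'
from h import *
for n,box in(("top",dict(g=(280,128,350,175),b=(370,140,410,180))),("scene",dict(g=(335,180,392,242),b=(312,245,350,290)))):
    d=np.load(f'pics/{n}0.npy');P=cloud(n,d)
    im=cv2.imread(f'pics/{n}0.png').astype(int)
    for k,(a,b,c,e) in box.items():
        Q=P[b:e,a:c].reshape(-1,3);I=im[b:e,a:c].reshape(-1,3).mean(1)
        print(n,k,'plate z',np.median(Q[Q[:,2]<30,2]))
        for lo,hi in ((54,68),(96,112),(145,170)):
            m=(Q[:,2]>lo)&(Q[:,2]<hi)
            if m.sum()>20: print(' ',lo,hi,m.sum(),np.median(Q[m,2]).round(1),rect(Q[m]),Q[m].mean(0).round(1))
E
```

```text
top g plate z 20.329256527216558
  54 68 34 61.4 (array([514.9,  74.8]), array([121.6,  53.6]), 75.8) [496.2  81.7  61. ]
  96 112 719 104.2 (array([516.8,  75.6]), array([124.1,  41.6]), 75.8) [512.9  74.5 104. ]
  145 170 310 156.0 (array([517. ,  75.4]), array([46., 29.]), 76.5) [515.3  75.3 155.5]
top b plate z 20.047973763134337
  54 68 512 60.1 (array([517.5, -94.5]), array([44.8, 60.7]), 57.1) [516.5 -94.1  60. ]
scene g plate z 18.976524096241178
  54 68 89 60.5 (array([536.3,  61.9]), array([134.5,  51.9]), 56.5) [524.6  49.2  61. ]
  96 112 448 102.8 (array([519.9,  73.2]), array([126.4,  40.2]), 75.3) [521.1  59.7 102.7]
  145 170 207 154.7 (array([519.4,  72.6]), array([47.4, 27.6]), 76.7) [520.2  70.1 153.9]
scene b plate z 19.067003987168846
  54 68 427 58.7 (array([520. , -96.9]), array([45. , 61.7]), 57.7) [520.9 -97.9  58.8]
```

servo_tool(moves="-1 0.025 -0.026 0 0;-1 0.025 -0.026 0 0;-1 0.025 -0.026 0 0;-1 0.025 -0.026 0 0;-1 0.025 -0.026 0 0")

```text
t: 0.6
eef_pos: [350.5, -434.1, 230.9]
eef_rot: [[0.9, 0.437, -0.0], [0.437, -0.9, 0.0], [-0.0, -0.001, -1.0]]
ft_force: [0.4, 0.2, -0.3]
opening: 85.5
gripper_force: 0.0
```

servo_tool(moves="-1 0.025 -0.026 0 0;-1 0.025 -0.026 0 0;-1 0.025 -0.026 0 0;-1 0.025 -0.026 0 0;-1 0.025 -0.026 0 0")

```text
t: 1.1
eef_pos: [406.1, -262.7, 231.1]
eef_rot: [[0.9, 0.437, -0.0], [0.437, -0.9, 0.0], [-0.0, -0.0, -1.0]]
ft_force: [-0.1, 0.5, -0.2]
opening: 85.6
gripper_force: 0.0
```

servo_tool(moves="-1 0.025 -0.026 0 0;-1 0.025 -0.026 0 0;-1 0.025 -0.026 0 0;-1 0.025 -0.026 0 0;-1 0.025 -0.026 0 0")

```text
t: 1.6
eef_pos: [461.8, -91.3, 231.1]
eef_rot: [[0.9, 0.436, -0.0], [0.436, -0.9, -0.0], [-0.0, -0.0, -1.0]]
ft_force: [-0.2, -0.5, -0.8]
opening: 85.2
gripper_force: 0.0
```

servo_tool(moves="-1 0.025 -0.026 0 0;-1 0.025 -0.026 0 0;-1 0.025 -0.026 0 0;-1 0 0 0 -0.145;-1 0 0 0 -0.145")

```text
t: 2.1
eef_pos: [495.2, 11.8, 231.0]
eef_rot: [[0.731, 0.682, -0.001], [0.682, -0.731, 0.0], [-0.0, -0.001, -1.0]]
ft_force: [-0.9, -0.9, 0.3]
opening: 85.3
gripper_force: 0.0
```

servo_tool(moves="-1 0 0 0 -0.145;-1 0 0 0 -0.145;-1 0 0 0 -0.145;-1 0 0 0 -0.145;-1 0 0 0 0")

```text
t: 2.6
eef_pos: [494.9, 10.1, 231.0]
eef_rot: [[0.245, 0.969, -0.001], [0.969, -0.245, 0.0], [-0.0, -0.001, -1.0]]
ft_force: [0.3, 0.6, -1.0]
opening: 85.3
gripper_force: 0.0
```

```bash
cat > go.py <<'E'
from h import *
import sys
# usage: x y z yangle_deg -> remaining shift in tool axes (m), turn
x,y,z,a=map(float,sys.argv[1:]);s=ctrl.state();R=np.array(s['eef_rot'])
d=R.T@(np.array([x,y,z])-s['eef_pos'])/1000
t=np.degrees(np.arctan2(R[1,1],R[0,1]));e=(a-t+90)%180-90
print('t',s['t'],'pos',np.round(s['eef_pos'],1),'tilt',R[:,2].round(4),'ang',t.round(2),'shift',d.round(4),'turn',-np.radians(e).round(4),'F',np.round(s['ft_force'],1),'op',round(s['opening'],1),'j',np.round(s['joints'],2))
E
python3 go.py 518 74.5 113 -13.8
python3 -c "
from h import *
snap('wrist','w1')"
```

```text
t 2.6 pos [494.9  10.1 231. ] tilt [-7.e-04  1.e-04 -1.e+00] ang -14.21 shift [0.0681 0.0066 0.118 ] turn -0.0071 F [ 0.3  0.6 -1. ] op 85.3 j [ 0.28  0.22 -0.49  1.95  0.12  1.   -0.51]
```

View pics/w1.png

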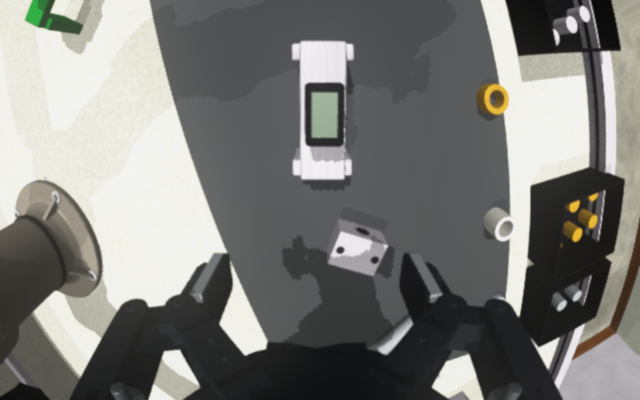

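The wrist view shows the gauge lined up with the fingers, with its housing centred at (324,114), and the block at (360,248). I'll measure both from here.

```bash
cat >> h.py <<'E'
def wcloud(s,d):
    c=ctrl.get_calibration('wrist');K=c['K'];v,u=np.mgrid[:400,:640]
    x=u-K[0,2];y=v-K[1,2];r=np.hypot(x,y)+1e-9;t=np.minimum(r/K[0,0],1.3);k=np.tan(t)/r
    p=np.stack([x*k*d,-y*k*d,-d],-1);H=c['hand_eye']
    return (p@H[:3,:3].T+H[:3,3])@np.array(s['eef_rot']).T+s['eef_pos']
E
python3 - <<'E'
from h import *
s=ctrl.state();P=wcloud(s,np.load('pics/w1.npy'))
for k,(a,b,c,e) in dict(g=(285,35,360,185),b=(325,200,395,280)).items():
    Q=P[b:e,a:c].reshape(-1,3);print(k,np.median(Q[Q[:,2]<35,2]).round(1))
    for lo,hi in((54,68),(96,112),(145,170)):
        m=(Q[:,2]>lo)&(Q[:,2]<hi)
        if m.sum()>50: print(lo,m.sum(),np.median(Q[m,2]).round(1),rect(Q[m]))
E
```

```text
g 18.8
96 3777 102.6 (array([516.7,  74.2]), array([123.7,  40.8]), 75.8)
145 2557 154.9 (array([516.8,  74.3]), array([46.2, 28.3]), 75.4)
b 18.8
54 1763 58.7 (array([517. , -95.4]), array([46. , 61.2]), 56.8)
```

servo_tool(moves="-1 0.034 0.003 0 0;-1 0.034 0.003 0 0;-1 0 0 0.03 0;-1 0 0 0.03 0;-1 0 0 0.03 0")

```text
t: 3.15
eef_pos: [517.9, 74.9, 140.3]
eef_rot: [[0.25, 0.968, 0.001], [0.968, -0.25, -0.0], [0.0, 0.001, -1.0]]
ft_force: [0.2, 0.2, -0.2]
opening: 85.2
gripper_force: 0.0
```

servo_tool(moves="-1 0 0 0.014 0;-1 0 0 0.012 0;-1 0 0 0 0")

```text
t: 3.45
eef_pos: [517.3, 74.5, 114.4]
eef_rot: [[0.248, 0.969, -0.002], [0.969, -0.248, -0.0], [-0.001, -0.002, -1.0]]
ft_force: [1.1, -0.3, -0.1]
opening: 85.1
gripper_force: 0.0
```

```bash
python3 go.py 517 74.3 113 -14.2
```

```text
t 3.45 pos [517.3  74.5 114.4] tilt [-1.7e-03 -3.0e-04 -1.0e+00] ang -14.34 shift [-0.0002 -0.0003  0.0014] turn -0.0024 F [ 1.1 -0.3 -0.1] op 85.1 j [ 0.12  0.42 -0.47  2.    0.27  0.79 -0.75]
```

Aligned with the housing, so I'll close.

servo_tool(moves="0.2 0 0 0 0;0.6 0 0 0 0;1 0 0 0 0;1 0 0 0 0;1 0 0 0 0", grip_force=60)

```text
t: 3.95
eef_pos: [518.1, 74.7, 116.0]
eef_rot: [[0.246, 0.969, 0.001], [0.969, -0.246, -0.0], [0.0, 0.001, -1.0]]
ft_force: [-1.8, -0.7, 6.3]
opening: 27.2
gripper_force: 58.9
```

servo_tool(moves="1 0 0 0 0;1 0 0 0 0;1 0 0 -0.01 0;1 0 0 -0.02 0;1 0 0 -0.02 0")

```text
t: 4.45
eef_pos: [516.4, 74.2, 165.0]
eef_rot: [[0.246, 0.969, -0.003], [0.969, -0.246, -0.0], [-0.001, -0.003, -1.0]]
ft_force: [-0.3, 0.5, -6.5]
opening: 27.5
gripper_force: 60.5
```

```bash
python3 go.py 517 -95.4 163 -33
```

```text
t 4.45 pos [516.4  74.2 165. ] tilt [-3.2e-03 -4.0e-04 -1.0e+00] ang -14.26 shift [-0.1642  0.0424  0.0021] turn 0.327 F [-0.3  0.5 -6.5] op 27.5 j [ 0.15  0.35 -0.5   1.96  0.21  0.89 -0.71]
```

servo_tool(moves="1 0 0 -0.015 0;1 0 0 -0.015 0.04;1 0 0 0 0.08;1 0 0 0 0.08;1 0 0 0 0.08")

```text
t: 4.95
eef_pos: [517.0, 74.3, 195.2]
eef_rot: [[0.509, 0.861, -0.001], [0.861, -0.509, -0.0], [-0.001, -0.001, -1.0]]
ft_force: [0.3, -0.8, -6.8]
opening: 27.5
gripper_force: 60.5
```

servo_tool(moves="1 0 0 0 0.047;1 0 0 0 0")

```text
t: 5.15
eef_pos: [517.1, 74.5, 195.1]
eef_rot: [[0.546, 0.838, -0.001], [0.838, -0.546, -0.0], [-0.001, -0.001, -1.0]]
ft_force: [-0.2, 0.4, -7.3]
opening: 27.3
gripper_force: 60.4
```

```bash
python3 go.py 517 -95.4 195 -33
```

```text
t 5.15 pos [517.1  74.5 195.1] tilt [-1.4e-03 -3.0e-04 -1.0e+00] ang -33.1 shift [-1.424e-01  9.270e-02  1.000e-04] turn -0.0018 F [-0.2  0.4 -7.3] op 27.3 j [ 0.11  0.3  -0.45  1.93  0.16  0.94 -0.99]
```

servo_tool(moves="1 -0.01 0.007 0 0;1 -0.02 0.014 0 0;1 -0.025 0.016 0 0;1 -0.03 0.018 0 0;1 -0.025 0.016 0 0")

```text
t: 5.65
eef_pos: [516.6, -59.4, 195.1]
eef_rot: [[0.545, 0.838, -0.001], [0.838, -0.545, -0.001], [-0.001, -0.0, -1.0]]
ft_force: [0.3, 0.0, -6.4]
opening: 27.4
gripper_force: 60.5
```

servo_tool(moves="1 -0.02 0.014 0 0;1 -0.0124 0.0077 0 0;1 0 0 0 0;1 0 0 0 0")

```text
t: 6.05
eef_pos: [517.8, -94.8, 195.2]
eef_rot: [[0.545, 0.839, -0.0], [0.839, -0.545, 0.001], [0.001, -0.001, -1.0]]
ft_force: [-0.6, 1.2, -7.0]
opening: 27.5
gripper_force: 60.5
```

```bash
python3 go.py 517 -95.4 115 -33
python3 - <<'E'
from h import *
s,im,d=snap('scene','s2');P=cloud('scene',d)
s,im2,d2=snap('top','t2')
Z=[cv2.resize(a[y:y+130,x:x+160],(640,520)) for a,x,y in((im,260,150),(im2,310,90))]
cv2.imwrite('pics/c2.png',cv2.resize(np.hstack(Z),(800,325))[:,:,::-1])
E
```

```text
t 6.05 pos [517.8 -94.8 195.2] tilt [-3.e-04  8.e-04 -1.e+00] ang -33.0 shift [-0.001  -0.0003  0.0802] turn -0.0 F [-0.6  1.2 -7. ] op 27.5 j [ 0.37  0.3  -0.37  1.93  0.13  0.94 -0.64]
```

View pics/c2.png

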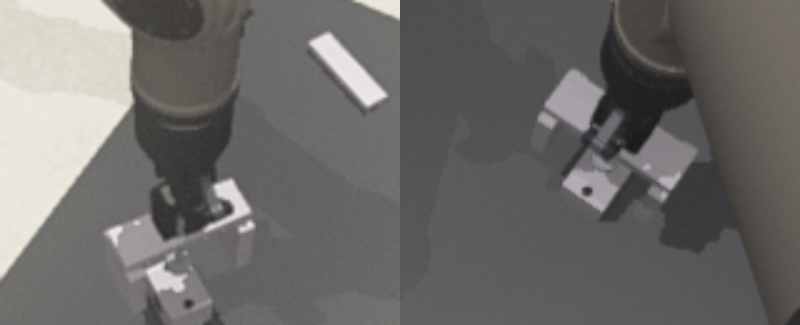

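Both views show the gauge level, with its legs on either side of the block and the foot above the block's top. Lowering.

servo_tool(moves="1 -0.0005 0 0.015 0;1 0 0 0.02 0;1 0 0 0.015 0;1 0 0 0.01 0;1 0 0 0.008 0")

```text
t: 6.65
eef_pos: [517.8, -94.5, 126.9]
eef_rot: [[0.543, 0.84, -0.0], [0.84, -0.543, 0.001], [0.0, -0.001, -1.0]]
ft_force: [-0.1, -0.4, -5.6]
opening: 27.6
gripper_force: 60.5
```

servo_tool(moves="1 0 0 0.005 0;1 0 0 0.003 0;1 0 0 0 0")

```text
t: 6.95
eef_pos: [518.0, -95.5, 119.4]
eef_rot: [[0.545, 0.839, 0.0], [0.839, -0.545, 0.0], [0.0, 0.0, -1.0]]
ft_force: [-0.4, 0.6, -5.7]
opening: 27.4
gripper_force: 60.6
```

```bash
python3 go.py 517 -95.4 115 -33
python3 - <<'E'
from h import *
for n in('scene','top'):
    s,im,d=snap(n,n+'3');P=cloud(n,d).reshape(-1,3)
    I=im.reshape(-1,3).astype(int).mean(1)
    r=np.hypot(P[:,0]-517,P[:,1]+95)
    m=(r<75)&(P[:,2]>80)&(P[:,2]<108)&(I>100); print(n,m.sum(),np.median(P[m,2]),rect(P[m]))
    m=(r<45)&(P[:,2]>50)&(P[:,2]<66)&(I>90);print(m.sum(),rect(P[m]))
E
```

```text
t 6.95 pos [518.  -95.5 119.4] tilt [ 3.e-04  1.e-04 -1.e+00] ang -32.99 shift [-0.0004 -0.0009  0.0044] turn 0.0001 F [-0.4  0.6 -5.7] op 27.4 j [ 0.35  0.4  -0.35  1.99  0.19  0.78 -0.69]
scene 558 104.83847086390608 (array([519.6, -96.9]), array([124.4,  57.4]), 57.8)
201 (array([ 533.7, -105.5]), array([45.9, 28.1]), 56.5)
top 444 106.1435328201137 (array([517. , -94.8]), array([123.6,  56.7]), 57.1)
153 (array([500.9, -83.7]), array([45.4, 22.2]), 59.4)
```

servo_tool(moves="1 0 0 0.001 0;1 0 0 0.001 0;1 0 0 0 0")

```text
t: 7.35
eef_pos: [518.1, -95.8, 117.5]
eef_rot: [[0.545, 0.839, 0.001], [0.839, -0.545, -0.0], [0.0, 0.001, -1.0]]
ft_force: [0.3, 0.6, -5.3]
opening: 27.0
gripper_force: 60.7
```

servo_tool(moves="1 0 0 0.001 0;1 0 0 0 0")

```text
t: 7.55
eef_pos: [518.0, -95.8, 116.4]
eef_rot: [[0.545, 0.839, 0.001], [0.839, -0.545, -0.0], [0.0, 0.001, -1.0]]
ft_force: [0.8, 0.9, -5.1]
opening: 27.6
gripper_force: 60.7
```

servo_tool(moves="1 0 0 0.0007 0;1 0 0 0 0")

```text
t: 7.75
eef_pos: [518.0, -95.8, 116.1]
eef_rot: [[0.545, 0.839, 0.001], [0.839, -0.545, -0.0], [0.0, 0.001, -1.0]]
ft_force: [-1.9, 0.1, 0.6]
opening: 27.3
gripper_force: 61.3
```

servo_tool(moves="1 0 0 0.0007 0;1 0 0 0 0")

```text
t: 7.95
eef_pos: [518.0, -95.8, 116.0]
eef_rot: [[0.545, 0.839, 0.001], [0.839, -0.545, -0.001], [-0.0, 0.001, -1.0]]
ft_force: [-3.7, 1.0, 8.8]
opening: 27.5
gripper_force: 62.5
```

servo_tool(moves="0.2 0 0 0 0;-0.3 0 0 0 0;-1 0 0 0 0;-1 0 0 0 0;-1 0 0 0 0")

```text
t: 8.45
eef_pos: [517.8, -95.7, 114.8]
eef_rot: [[0.545, 0.839, 0.0], [0.839, -0.545, -0.0], [0.0, 0.0, -1.0]]
ft_force: [0.5, -0.1, -0.4]
opening: 85.3
gripper_force: 0.0
```

```bash
python3 go.py 517 -95.4 115 -33
```

```text
t 8.45 pos [517.8 -95.7 114.8] tilt [ 0. -0. -1.] ang -33.0 shift [-0.0002 -0.0008 -0.0002] turn -0.0 F [ 0.5 -0.1 -0.4] op 85.3 j [ 0.35  0.41 -0.35  1.99  0.19  0.77 -0.69]
```

Released. I'll rise straight up, then back away along tool −x to clear the view.

servo_tool(moves="-1 0 0 -0.01 0;-1 0 0 -0.02 0;-1 0 0 -0.03 0;-1 0 0 -0.04 0;-1 0 0 -0.04 0")

```text
t: 8.95
eef_pos: [517.4, -95.5, 256.9]
eef_rot: [[0.544, 0.839, -0.0], [0.839, -0.544, 0.0], [0.0, -0.0, -1.0]]
ft_force: [1.2, -0.6, -0.9]
opening: 85.0
gripper_force: 0.0
```

servo_tool(moves="-1 -0.03 0.02 0 0;-1 -0.04 0.025 0 0;-1 -0.04 0.025 0 0;-1 -0.04 0.025 0 0;-1 0 0 0 0")

```text
t: 9.45
eef_pos: [513.6, -281.6, 255.3]
eef_rot: [[0.554, 0.833, -0.0], [0.833, -0.554, -0.004], [-0.003, 0.002, -1.0]]
ft_force: [0.0, 0.0, -0.7]
opening: 85.4
gripper_force: 0.0
```

Run:
```python
from h import *
s,im,d=snap('scene','s4');s2,im2,d2=snap('top','t4');s3,im3,d3=snap('wrist','w4')
for n,P,i in(('scene',cloud('scene',d),im),('top',cloud('top',d2),im2),('wrist',wcloud(s3,d3),im3)):
    P=P.reshape(-1,3);I=i.reshape(-1,3).astype(int).mean(1);r=np.hypot(P[:,0]-517,P[:,1]+95)
    for nm,lo,hi,R,th in(('beam',96,112,75,0),('house',145,170,75,0),('block',54,66,42,80)):
        m=(r<R)&(P[:,2]>lo)&(P[:,2]<hi)&(I>th)
        if m.sum()>20: print(n,nm,m.sum(),np.median(P[m,2]).round(1),rect(P[m]))
print(s3['t'],s3['eef_pos'])
a=cv2.resize(im[180:310,250:410],(400,325));b=cv2.resize(im3,(400,325))
cv2.imwrite('pics/c4.png',np.hstack([a,b])[:,:,::-1])
```

```text
scene beam 603 102.9 (array([519.3, -97.2]), array([124. ,  41.7]), 56.9)
scene house 252 154.6 (array([519.5, -97.1]), array([46.4, 29.3]), 55.6)
scene block 177 59.0 (array([ 534.3, -106.4]), array([45. , 26.6]), 57.6)
top beam 743 104.0 (array([516.7, -94.7]), array([123.8,  41.4]), 57.2)
top house 311 156.0 (array([516.7, -94.7]), array([46.2, 28.8]), 57.8)
top block 169 59.9 (array([500.7, -83.5]), array([44.6, 21.2]), 57.3)
wrist beam 2183 102.6 (array([ 508.1, -109.5]), array([92.5, 41. ]), 57.2)
wrist house 1577 154.8 (array([515.7, -98.6]), array([41.6, 28.2]), 56.9)
wrist block 632 58.6 (array([ 534.5, -107.5]), array([44.8, 19.7]), 57.0)
9.55 [ 515.31970996 -274.26477373  255.22361327]
```

View pics/c4.png

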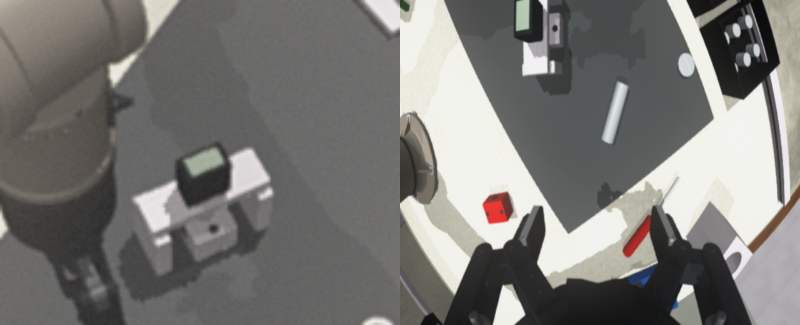

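The gauge stands level on the plate: its beam top is at about 104 mm and its centre is within about 1 mm of the block's. The block is where it started and the arm is clear, so I'll hand in.

```bash
python3 -c "
from workcell import ctrl
print(ctrl.close_job())"
```

```text
the job is handed in; nothing more can be done
None
```

The job is handed in: the gauge stands level over the aluminium block, centred within about 1 mm and a leg on each side, with the block not moved and the arm clear at about 9.6 s; I had no direct reading of the foot.

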